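Clamp a circuit board in its holding jig and shut the hold-down lid

TASK

Clamp the green circuit board in the holding jig: squeeze and hold the red thumb release to unlock the sliding jaw, slide the jaw up until the board is against the end stop and the jaw's orange sprung pad is pressed about half-way in (not bottomed), then let go so that the jaw locks there. Then swing the hold-down lid over and press its front lip down until the catch snaps and the lid is fully shut. Never force the jaw along while its release is not pressed, and leave the other things on the bench where they are.

Things in the scene. Friction and masses are not known exactly. Their poses are not given: they have to be found in the camera images.
- jig: Circuit-board holding jig, fixed on the bench, turned up to 0.3 rad: aluminium base plate 184 mm in x (-92 to 92), 290 mm in y (-195 to 95), top 18 mm above the bench. Origin on the bench under the rail's middle line; z up; y along the rail, the way the jaw slides to close; x across, away from the robot, to the lid's hinge. The steel rail is 24 mm wide, its top at 28 mm.
- board_center (a point): Centre of the green circuit board, 80 x 90 (along y) x 2.4 mm, 40 to 90 g, parts on top up to 8.5 mm tall. It lies loose and nearly square on the jig's two black strips (tops at 40 mm) between side lips 2 mm clear of it. The aluminium end stop across the strips at its +y side was set by hand: its face is at jig y 54 to 66 mm, 3 to 24 mm beyond the board. Slides easily.
- jaw_grip (a point): Grip point of the sliding jaw, 64 mm above the bench: middle of the black grip block, level with the red button's centre; moves with the jaw, has the jig's axes. The block's x faces lie at -13 and +17 mm, its y faces at +-14 mm; it spans heights 40 to 78 mm. Pinch it across x from above, one finger on the button; both sides are clear for 40 mm and down to the plate (18 mm).
- button_face (a point): Middle of the outer face of the red thumb release, 18 mm (y) by 16 mm high, on the grip block's -x side (towards the robot), standing 9 mm out of it when free: block and button are 39 mm across, 34 mm with it pressed. Moves with button and jaw.
- pad_face (a point): Middle of the face of the jaw's orange sprung pad, which pushes the board's -y edge: 52 mm wide in x, 14 mm high. When the pad is fully out it lies 54 mm in +y from jaw_grip.
- jaw (a joint): Jaw travel along the rail, m: 0 fully open, grows towards the board, at most 0.1; starts at 0 to 0.035. With the release out a brake locks it (45 N); with the release in it slides snugly against 4 N. On letting go it may spring back up to 1 mm before the brake bites. Where it ends depends on the end stop: the pad meets the stopped board at 0.076 to 0.088.
- release (a joint): Travel of the thumb release, m: 0 out (jaw locked), 0.005 fully in; the jaw is free from 0.001 on. Its spring needs 9 N to start and 13 N fully in: a pinch of 20 N or more holds it.
- pad (a joint): How far the sprung pad is pressed into the jaw, m: 0 fully out, 0.008 bottomed. Springs: 2 N at first, 0.8 N more per mm, so about 5 N half-way in, on top of the 4 N drag of the jaw.
- lid (a joint): Angle of the hold-down lid, rad: 0 fully shut, 1.57 upright, 1.85 fully open; starts at 1.45 to 1.8. A stiff hinge (0.2 N m) holds it where it is left. At about 0.08 it bears on the catch; roughly 10 N at the lip snaps it past.
- lid_hinge (a point): Middle of the lid's hinge axis, along the jig's y at its far side (jig x 74, y 15 mm), 62 mm above the bench. Lid: black frame with clear window, 94 mm wide in y, reaching 140 mm from the axis; its outer face lies 6 mm outside the axis (68 mm above the bench when shut). White hold-down fingers under it.
- lid_lip (a point): Middle of the outer (upper) face of the blue finger lip on the lid's free edge, 149 mm from the hinge axis; 40 mm wide in y, 20 mm deep, ends 159 mm from the axis. 68 mm above the bench when shut; the spring catch is under it. Its x axis points to the hinge.
- meter_mid (a point): Grey multimeter, 78 x 150 x 34 mm, lying loose; its centre. Leave alone.
- solder_mid (a point): Spool of solder, 60 mm across, 44 mm tall; its centre. Leave alone.
- stepper_mid (a point): Small stepper motor, 42 mm square, 64 mm tall with its shaft; near its centre. Leave alone.
- driver_grip (a point): Screwdriver with blue handle, 160 mm, lying loose; on its handle. Leave alone.
- flux_mid (a point): Amber flux bottle, 38 mm across, 95 mm tall; its centre. Leave alone.
- spare_board_mid (a point): Blue spare board, 60 x 85 mm; its centre. Leave alone.
- parts_tray_mid (a point): Blue divided parts tray, 110 x 160 x 30 mm; its centre. Leave alone.

How it is judged (in metres and radians):
On the way, in this order (a step that is already met when the one before it is completed fails the run):
1. the thumb release is held pressed in with the jaw still short of the board (value of joint release above 0.003 m and value of joint pad below 0.001 m), for 0.2 s.
2. with the lid still open the jaw is slid up and locked: board nipped against the end stop, sprung pad 2 to 6 mm in, release out again (value of joint pad between 0.002 and 0.006 m and value of joint release below 0.001 m and y of board_center in the frame of jig between 0.0075 and 0.0225 m and z of board_center in the frame of jig between 0.0395 and 0.0435 m and angle between the y axis of board_center and the y axis of jig, either way round below 0.035 rad and angle between board_center's own z axis and vertical below 0.03 rad and value of joint lid above 0.3 rad), for 0.3 s.
At the end, for the whole second after the job is handed in: The lid is fully shut past its catch (under 0.03 rad); the board lies flat on the strips, pushed up to the end stop and square to the jig within 2 degrees; the jaw is locked (release out, under 1 mm) with its sprung pad pressed in by 2 to 6 mm of its 8 mm; all at rest (value of joint lid below 0.03 rad and value of joint pad between 0.002 and 0.006 m and value of joint release below 0.001 m and y of board_center in the frame of jig between 0.0075 and 0.0225 m and z of board_center in the frame of jig between 0.0395 and 0.0435 m and angle between the y axis of board_center and the y axis of jig, either way round below 0.035 rad and angle between board_center's own z axis and vertical below 0.03 rad and velocity of joint jaw below 0.005 m/s); the robot touches nothing.
It fails at once if the jaw is forced towards the board while its release is not pressed (value of joint release below 0.0008 m and velocity of joint jaw above 0.02 m/s).
It fails at once if the sprung pad is driven hard home, squashing the board (value of joint pad above 0.0078 m).
It fails at once if a bystander (meter, solder, stepper, screwdriver, flux, spare board or tray) is shifted by more than 20 mm (distance of any of meter_mid, solder_mid, stepper_mid, driver_grip, flux_mid, spare_board_mid, parts_tray_mid from where it was at the start of the episode above 0.02 m).
It also fails if it takes over 72 s, if anything falls off the work surface, if the arm or the gripper's body presses on something with over 40 N, if the wrist force passes 120 N, or if a joint passes its speed limit or range.

ROBOT

A 6-joint arm with a two-finger parallel gripper is mounted at the origin on the work surface. World frame = base frame: x ahead of the robot, y to its left, z up, the work surface at z = 0. Lengths are in m, angles in degrees, forces in N, time in s.
With the tool pointing down it reaches from about 0.375 to 0.9 m from the base axis. Payload 3.1 kg.
Tool frame: the origin (TCP) lies at the very end of the fingers, on their centre line; the grasp point (between the pads) lies 19 mm behind it; z points along the fingers, y is the direction in which the jaws open and shut (so a half turn about z gives the same grasp; the last joint's range is limited). The gripper opens to 87 mm and grips with 3 to 60 N. Pads are 19 mm wide; open, the fingers measure 117 mm over their backs; the gripper's body (75 mm by 190 mm) begins 51 mm behind the grasp point.
Start: joints at [-78.352, 30.224, 82.088, -0, 67.689, -10.227], TCP at [0.233, -0.58, 0.223] pointing down, gripper open.
Joint ranges: [-176.69, 176.69], [-43.24, 126.21], [12.49, 139.97], [-82, 262], [0, 151.66], [-163.58, 163.58]. Speed limits (degrees/s): [159.86, 159.86, 180, 180, 180, 180].

INTERFACE

Orientations are given as a 3x3 rotation matrix whose columns are the frame's x, y, z axes.
In Python, from rig import read_state, capture, hand_in gives the robot as it stands. The module is installed in compiled form; this text tells all that it offers.
- The arm moves only by the tool send_rows, never from a script. Its argument "moves" is one flat list of numbers, 7 for each row, row after row: the turn, a rotation vector about the world's x, y, z in degrees, then the shift along the world's x, y, z in cm, then the gripper's target within -1 to 1 (fully open at 1, half-way at 0, shut at -1). In form: [rx, ry, rz, tx, ty, tz, hand, rx, ry, rz, tx, ty, tz, hand, ...]. A call has 1 to 20 rows; each row shifts and turns the commanded pose from where the row before left it; what a row does not reach is not made up. A row lasts 1/10 s, in which the tool goes at most 50 mm and 8.59 degrees, less where a joint would pass 70% of its speed; a pose out of reach is approached as far as the arm can. A call with a gripper value outside its range is refused whole. The fingers move at their own pace and stop on an object; the grip force is fixed at half the most. Time passes only in rows, so rows that do not move let the fingers close. It gives the time, the measured TCP pose, the force and the opening at its end, in the units of the state.
- read_state(): the state, without advancing time (a new reading comes with each control period).
- capture(name): name is "scene" or "top"; returns a dict with "pixels" (420x560x3 uint8, red, green, blue), "vertical_fov" (degrees; the focal length in pixels is half the picture's height over the tangent of half this angle, whatever the lens; pixels are square), "cx", "cy" (the principal point, pixels), "rvec" (rotation vector, rad) and "tvec" (3), from world to camera coordinates, as OpenCV has them. Camera axes: x right, y down, z forward; pixel columns grow to the right and rows downward; lengths in m; the calibration is good to about 2 mm. A picture is of the moment at which its call begins. There is no depth.
- hand_in(): hands the job in, once; it reports no verdict.
The state is a dict: "time_s": time; "joint_positions": joint angles; "qvel": joint speeds; "tau": joint torques, N m; "position": TCP position; "tcp_rot": TCP orientation; "force": force on the tool from outside, world axes, zero at the start; "moment": the same for the moment, N m; "opening": opening from 0.0 (shut) to 1.0 (fully open).
Only numpy, scipy, OpenCV 4.12 (cv2) and the standard library are available. Lean on these libraries where they do the work, as an engineer would, in place of code of your own. Each camera call takes 0.05 s, during which the arm holds its last target.

## Working session

There is one attempt and no reset: what is moved stays moved. The work goes in short steps, Python scripts to look and compute and a tool call to move; the robot and the scene stay as the last step left them, time stands still between calls to the robot, and variables do not carry over. Pictures are saved under pics/ and viewed, and the job is handed in when it is done.

Besides the shell and the picture viewer there is one more tool, called after "Emit:" in YAML: its name, and indented under it one key for each argument. send_rows: Moves the arm, as the interface text tells. Its arguments: {"type":"object","properties":{"moves":{"type":"array","items":{"type":"number"}}},"required":["moves"]}

```bash
mkdir -p pics; cat > h.py <<'E'
import numpy as np,cv2
from rig import read_state,capture,hand_in
def cam(n):
    c=capture(n);f=c["pixels"].shape[0]/2/np.tan(np.radians(c["vertical_fov"]/2))
    c["K"]=np.array([[f,0,c["cx"]],[0,f,c["cy"]],[0,0,1]]);c["R"]=cv2.Rodrigues(np.array(c["rvec"],float))[0];c["t"]=np.array(c["tvec"],float).ravel();return c
def proj(c,P):
    return cv2.projectPoints(np.array(P,float).reshape(-1,3),np.array(c["rvec"],float),c["t"],c["K"],None)[0].reshape(-1,2)
def at_z(c,uv,z):
    out=[]
    C=-c["R"].T@c["t"]
    for u,v in np.array(uv,float).reshape(-1,2):
        d=c["R"].T@np.linalg.inv(c["K"])@[u,v,1]; out.append(C+d*(z-C[2])/d[2])
    return np.array(out)
def save(c,name,crop=None,s=1):
    p=c["pixels"][:,:,::-1]
    if crop: x0,y0,x1,y1=crop;p=p[y0:y1,x0:x1]
    p=cv2.resize(p,None,fx=s,fy=s,interpolation=cv2.INTER_CUBIC);cv2.imwrite("pics/"+name,p)
E
python3 - <<'E'
from h import *
for n in("scene","top"):
    c=cam(n);save(c,n+"0.png",s=1.4);print(n,c["K"][0],-c["R"].T@c["t"],c["R"])
s=read_state();print(s)
E
```

```text
scene [479.56229382   0.         278.05428708] [1.17903036 0.78996706 1.01031963] [[-0.80283789  0.59612505  0.00928648]
 [ 0.39040254  0.53742353 -0.74750371]
 [-0.45059646 -0.59649884 -0.66419271]]
top [416.32994992   0.         280.68440409] [ 0.28930868 -0.0480639   1.40837498] [[-0.0025141  -0.99998405  0.005058  ]
 [-0.98405928  0.00157456 -0.17783378]
 [ 0.17782298 -0.00542446 -0.98404754]]
{'time_s': 0.1, 'joint_positions': array([-7.83540788e+01,  3.02738944e+01,  8.21495233e+01, -1.25309121e-03,
        6.76864209e+01, -1.02269117e+01]), 'qvel': array([-0.1126559 , -0.1737504 , -0.23482922, -0.05742501,  0.01051958,
       -0.02193037]), 'tau': array([-2.85013766e-04, -4.40983701e+01, -1.77151000e+01,  6.34691468e-02,
        5.33947698e-02, -4.72913246e-05]), 'position': array([ 0.23273463, -0.57935188,  0.22166407]), 'tcp_rot': array([[ 9.28009968e-01,  3.72555141e-01, -4.06796516e-04],
       [ 3.72555225e-01, -9.28008133e-01,  1.87349483e-03],
       [ 3.20469657e-04, -1.89017605e-03, -9.99998162e-01]]), 'force': array([ 0.0701485 , -0.14734505, -0.3887174 ]), 'moment': array([ 0.04140178, -0.02045248, -0.04230082]), 'opening': 1.0013127216658042}
```

View pics/scene0.png

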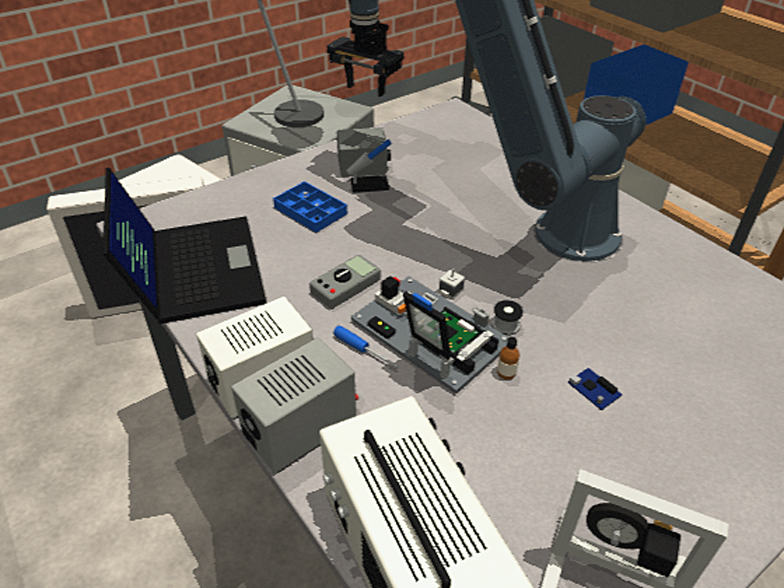

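View pics/top0.png

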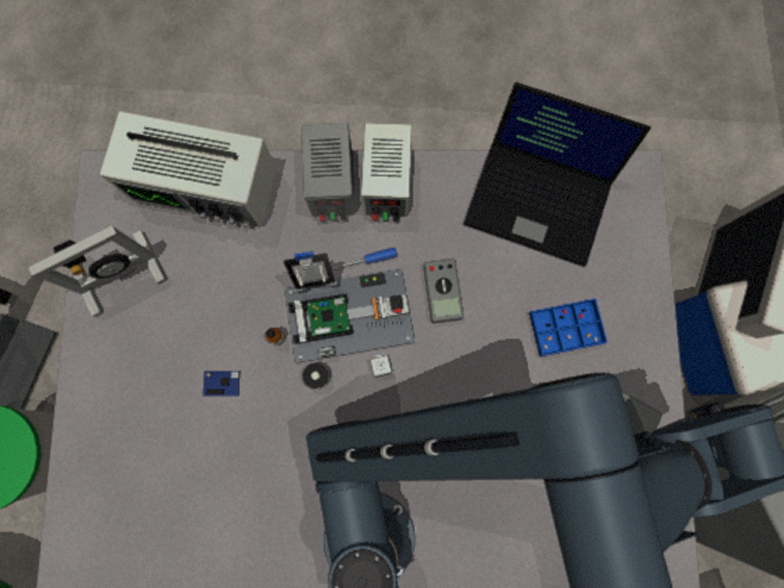

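```bash
python3 - <<'E'
from h import *
c=cam("top");save(c,"t1.png",(190,160,310,270),6.6)
c=cam("scene");save(c,"s1.png",(230,170,390,290),5)
E
```

```text
(no output)
```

View pics/t1.png

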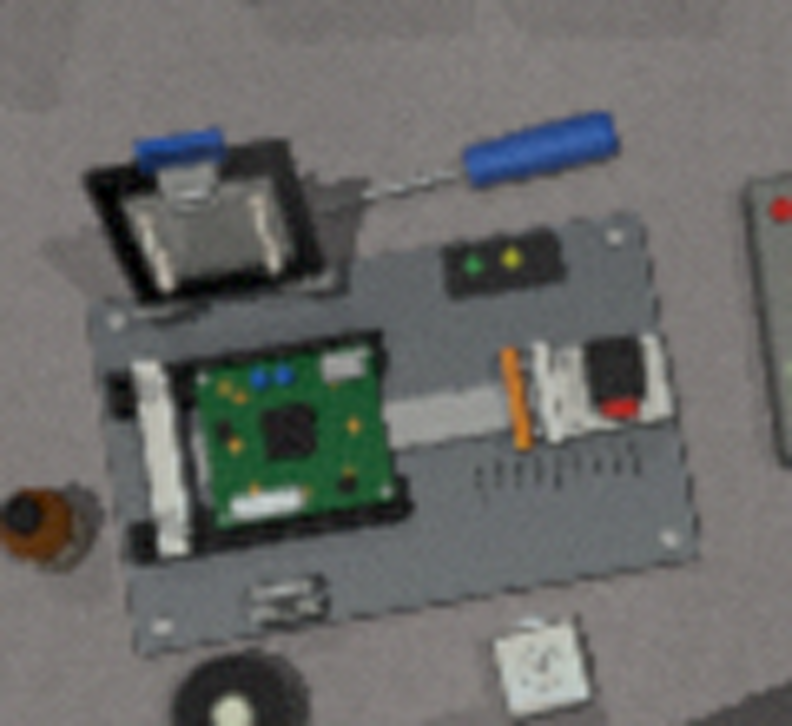

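View pics/s1.png

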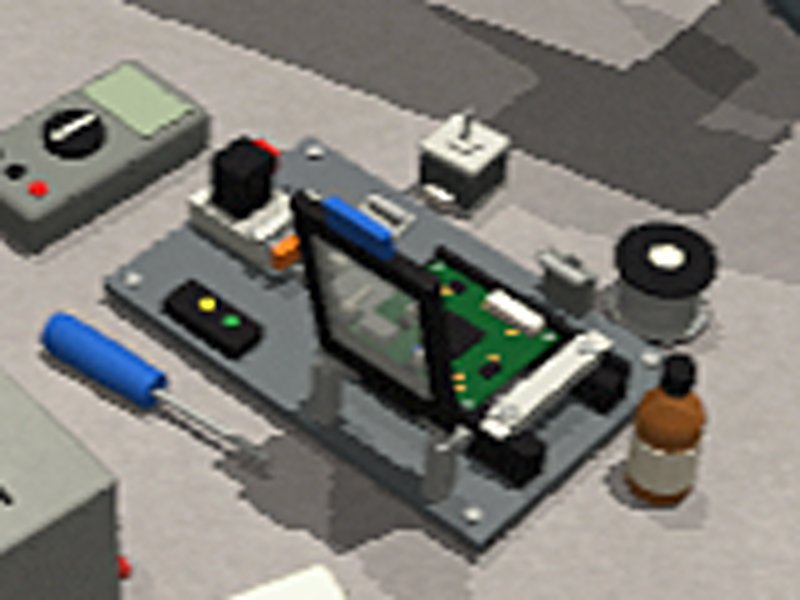

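```bash
cat > fit.py <<'E'
from h import *
from scipy.optimize import least_squares
T=lambda pts:(np.array(pts,float)+.5)/6.6-.5+[190,160]
S=lambda pts:(np.array(pts,float)+.5)/5-.5+[230,170]
def J2W(p,P):
    x,y,th=p;c,s=np.cos(th),np.sin(th);P=np.array(P,float).reshape(-1,3)
    return np.c_[x+c*P[:,0]-s*P[:,1],y+s*P[:,0]+c*P[:,1],P[:,2]]
E
python3 - <<'E'
from fit import *
ct=cam("top");cs=cam("scene")
Pt=[[.092,.095,.018],[.092,-.195,.018],[-.092,-.195,.018],[-.092,.095,.018]]
ut=T([[92,303],[641,212],[697,560],[138,653]])
Ps=[Pt[1],Pt[0],Pt[3]]
us=S([[105,285],[474,545],[660,352]])
f=lambda p:np.r_[(proj(ct,J2W(p,Pt))-ut).ravel(),(proj(cs,J2W(p,Ps))-us).ravel()]
r=least_squares(f,[.5,0,.1],loss='soft_l1');print(r.x,r.fun.round(2))
p=r.x;np.save("jig.npy",p)
W2J=lambda W:np.c_[J2W([0,0,-p[2]],np.array(W)-[p[0],p[1],0])]
blk=T([[585,340],[640,337],[643,398],[592,402]])
print("block",(W2J(at_z(ct,blk,.078))*1e3).round(1))
print("red",(W2J(at_z(ct,T([[600,400],[637,398],[638,414],[603,418]]),.072))*1e3).round(1))
print("pad",(W2J(at_z(ct,T([[502,349],[516,348],[518,449],[531,447]]),.050))*1e3).round(1))
print("board",(W2J(at_z(ct,T([[195,375],[383,345],[397,498],[220,526]]),.0424))*1e3).round(1))
print("stop",(W2J(at_z(ct,T([[157,360],[189,553]]),.05))*1e3).round(1))
# lid fit
for a in np.arange(1.3,1.9,.05):
    L=lambda r,o,y:[.074-r*np.cos(a)+o*np.sin(a)*1,y,.062+r*np.sin(a)+o*np.cos(a)]
    # outer face normal: at a=0 +z; at 90deg +x
    q=proj(ct,J2W(p,[L(.159,.006,.035),L(.159,.006,-.005)]));q=(q-[190,160]+.5)*6.6-.5
    q2=proj(cs,J2W(p,[L(.159,.006,.035),L(.159,.006,-.005)]));q2=(q2-[230,170]+.5)*5-.5
    print(a.round(2),q.round(0).tolist(),q2.round(0).tolist())
E
```

```text
[0.5047499  0.09980661 0.16459349] [-0.44 -0.44  0.26 -0.33  1.05 -0.39 -0.02 -0.11 -0.65 -1.86  0.71 -0.67
  4.63  2.25]
block [[  17.5 -152.1   78. ]
 [  14.5 -179.1   78. ]
 [ -15.8 -175.4   78. ]
 [ -13.7 -150.4   78. ]]
red [[ -12.3 -154.6   72. ]
 [ -14.3 -172.8   72. ]
 [ -22.3 -171.9   72. ]
 [ -21.4 -154.6   72. ]]
pad [[  25.2 -111.1   50. ]
 [  24.5 -118.1   50. ]
 [ -26.3 -110.8   50. ]
 [ -26.4 -117.4   50. ]]
board [[ 39.1  43.9  42.4]
 [ 38.7 -52.   42.4]
 [-39.6 -47.   42.4]
 [-38.9  42.3  42.4]]
stop [[ 48.3  60.8  50. ]
 [-50.8  58.6  50. ]]
1.3 [[160.0, 306.0], [250.0, 291.0]] [[485.0, 160.0], [424.0, 124.0]]
1.35 [[157.0, 288.0], [247.0, 273.0]] [[475.0, 165.0], [415.0, 129.0]]
1.4 [[154.0, 270.0], [244.0, 256.0]] [[465.0, 171.0], [405.0, 134.0]]
1.45 [[151.0, 253.0], [241.0, 238.0]] [[455.0, 177.0], [394.0, 140.0]]
1.5 [[149.0, 235.0], [238.0, 221.0]] [[445.0, 184.0], [384.0, 147.0]]
1.55 [[146.0, 218.0], [236.0, 203.0]] [[434.0, 191.0], [374.0, 154.0]]
1.6 [[144.0, 201.0], [233.0, 186.0]] [[424.0, 200.0], [363.0, 162.0]]
1.65 [[142.0, 184.0], [231.0, 170.0]] [[413.0, 209.0], [352.0, 170.0]]
1.7 [[140.0, 168.0], [229.0, 153.0]] [[402.0, 218.0], [342.0, 180.0]]
1.75 [[138.0, 152.0], [227.0, 138.0]] [[392.0, 228.0], [331.0, 189.0]]
1.8 [[136.0, 137.0], [225.0, 122.0]] [[381.0, 239.0], [320.0, 200.0]]
1.85 [[135.0, 122.0], [223.0, 107.0]] [[370.0, 250.0], [310.0, 211.0]]
```

```bash
python3 - <<'E'
from fit import *
ct=cam("top");cs=cam("scene")
Pt=[[.092,.095,.018],[.092,-.195,.018],[-.092,-.195,.018],[-.092,.095,.018]]
ut=T([[92,303],[641,212],[697,560],[138,653]])
Ps=[Pt[1],Pt[0]]
us=S([[105,285],[474,545]])
f=lambda p:np.r_[(proj(ct,J2W(p,Pt))-ut).ravel(),(proj(cs,J2W(p,Ps))-us).ravel()]
r=least_squares(f,[.5,0,.1],loss='soft_l1');print(r.x,r.fun.round(2))
p=r.x;np.save("jig.npy",p)
print("grip",J2W(p,[0,-.165,.045]), "final",J2W(p,[0,-.080,.045]),"dir y",[-np.sin(p[2]),np.cos(p[2])])
print("bin base",at_z(cs,np.array([[370,187],[350,187]])/1.4,0), "bin top px",proj(cs,[[.2,-.58,0],[.2,-.58,.1]])*1.4)
# pixel of grip block top in scene for check
print((proj(cs,J2W(p,[[0,-.165,.078]]))-[230,170]+.5)*5)
print("lip",J2W(p,[[.074-.149*np.cos(1.78),.015,.062+.149*np.sin(1.78)]]))
E
```

```text
[0.50477671 0.10107996 0.16055229] [-0.72 -0.58  0.04 -0.14  0.6  -0.15 -0.52 -0.21 -0.31 -1.81  0.82 -0.36]
grip [[ 0.53115418 -0.061798    0.045     ]] final [[0.51756579 0.02210883 0.045     ]] dir y [np.float64(-0.1598634227050837), np.float64(0.987139142208947)]
bin base [[ 0.29399715 -0.474062    0.        ]
 [ 0.33803551 -0.50580254  0.        ]] bin top px [[375.33889968 159.84803181]
 [375.17667923 128.40228821]]
[[249.06159646 151.55112197]]
lip [[0.60597355 0.13266383 0.20775129]]
```

Emit:
send_rows:
  moves: [0,0,0,0,0,3,0.5,0,0,0,0,0,3,0.5,0,0,6.44,2.487,4.313,0,0.5,0,0,6.44,2.487,4.313,0,0.5,0,0,6.44,2.487,4.313,0,0.5,0,0,6.44,2.487,4.313,0,0.5,0,0,6.44,2.487,4.313,0,0.5,0,0,6.44,2.487,4.313,0,0.5,0,0,6.44,2.487,4.313,0,0.5,0,0,6.44,2.487,4.313,0,0.5,0,0,6.44,2.487,4.313,0,0.5,0,0,6.44,2.487,4.313,0,0.5,0,0,6.44,2.487,4.313,0,0.5,0,0,6.44,2.487,4.313,0,0.5,0,0,0,0,0,-4,0.5,0,0,0,0,0,-4,0.5,0,0,0,0,0,-4,0.5,0,0,0,0,0,0,0.5]

```text
time_s: 2.2
position: [0.5274, -0.0609, 0.1581]
tcp_rot: [[-0.16, 0.987, -0.011], [0.987, 0.16, 0.004], [0.005, -0.011, -1.0]]
force: [-1.3, 0.2, 0.6]
opening: 0.75
```

```bash
python3 - <<'E'
from h import *
s=read_state();print(s["time_s"],s["position"],np.degrees(np.arctan2(s["tcp_rot"][1,1],s["tcp_rot"][0,1])),s["tcp_rot"].round(4),s["opening"],s["force"])
c=cam("top");save(c,"t2.png",(190,160,310,270),6.6)
c=cam("scene");save(c,"s2.png",(230,150,390,270),5)
E
```

```text
2.2 [ 0.52738077 -0.06086297  0.15805314] 9.18577394639163 [[-0.1596  0.9871 -0.0113]
 [ 0.9872  0.1596  0.0037]
 [ 0.0055 -0.0106 -0.9999]] 0.7502181163721449 [-1.28950039  0.24246149  0.64608815]
```

View pics/s2.png

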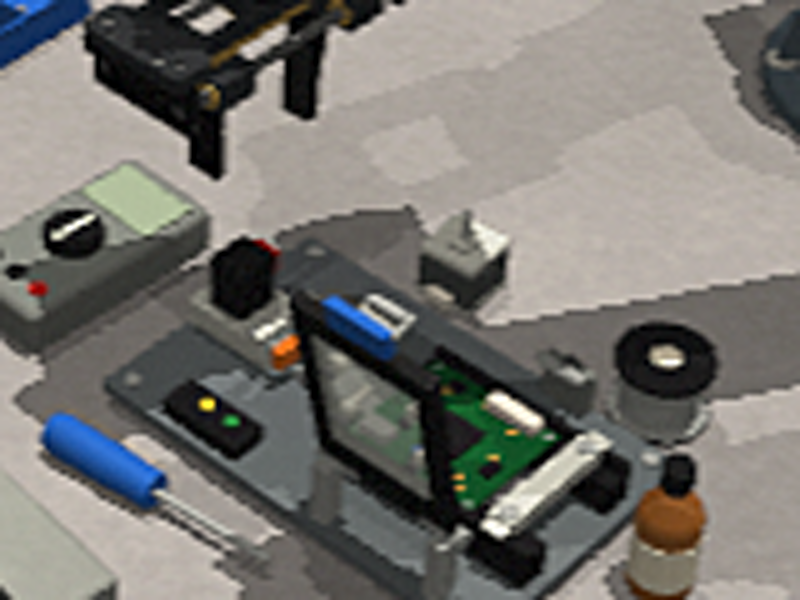

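View pics/t2.png

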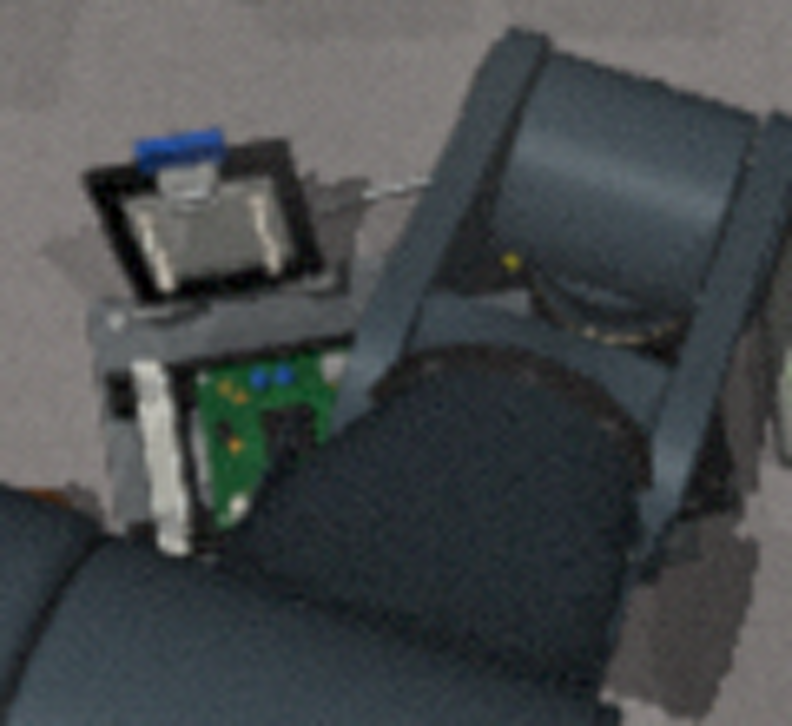

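Emit:
send_rows:
  moves: [0,0,0,0,0,0,0.5,0,0,0,0,0,0,0.5,0,0,0,0,0,0,0.5,0,0,0,0,0,0,0.5]

```text
time_s: 2.7
position: [0.5319, -0.0627, 0.1637]
tcp_rot: [[-0.159, 0.987, 0.002], [0.987, 0.159, -0.001], [-0.001, 0.002, -1.0]]
force: [0.2, 0.2, 0.1]
opening: 0.748
```

Emit:
send_rows:
  moves: [0,0,0,-0.07,0.09,-2.0,0.5,0,0,0,0,0,-2.5,0.5,0,0,0,0,0,-2.5,0.5,0,0,0,0,0,-2.0,0.5,0,0,0,0,0,-1.5,0.5,0,0,0,0,0,-1.0,0.5,0,0,0,0,0,-0.4,0.5,0,0,0,0,0,0,0.5,0,0,0,0,0,0,0.5]

```text
time_s: 3.6
position: [0.5312, -0.0617, 0.0442]
tcp_rot: [[-0.159, 0.987, 0.001], [0.987, 0.159, -0.0], [-0.001, 0.001, -1.0]]
force: [0.2, 0.2, -0.5]
opening: 0.75
```

```bash
python3 - <<'E'
from h import *
c=cam("scene");save(c,"s3.png",(230,150,390,270),5)
E
```

```text
(no output)
```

View pics/s3.png

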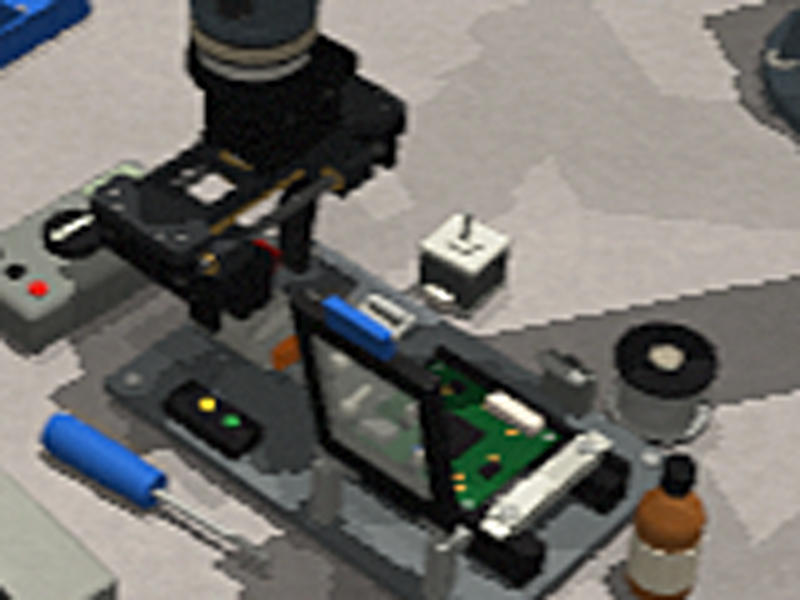

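Emit:
send_rows:
  moves: [0,0,0,0,0,0,-1,0,0,0,0,0,0,-1,0,0,0,0,0,0,-1,0,0,0,0,0,0,-1,0,0,0,0,0,0,-1,0,0,0,0,0,0,-1,0,0,0,0,0,0,-1,0,0,0,0,0,0,-1]

```text
time_s: 4.45
position: [0.5354, -0.0615, 0.0438]
tcp_rot: [[-0.16, 0.987, 0.01], [0.987, 0.16, -0.001], [-0.003, 0.009, -1.0]]
force: [10.5, 4.6, -6.1]
opening: 0.374
```

Emit:
send_rows:
  moves: [0,0,0,0.2,0.03,0,-1,0,0,0,0.2,0.03,0,-1,0,0,0,0,0,0,-1,0,0,0,0,0,0,-1]

```text
time_s: 4.85
position: [0.5355, -0.0614, 0.0438]
tcp_rot: [[-0.159, 0.987, 0.002], [0.987, 0.159, -0.001], [-0.001, 0.002, -1.0]]
force: [3.6, -1.0, -0.5]
opening: 0.368
```

```bash
python3 - <<'E'
from h import *
s=read_state();print(s["position"],s["force"],s["moment"],s["opening"])
c=cam("scene");save(c,"s4.png",(250,170,330,230),10)
E
```

```text
[ 0.53547097 -0.06144051  0.04382001] [ 3.61375597 -1.02580245 -0.54844232] [-0.18487321 -0.47418213  0.330289  ] 0.36835867793564353
```

View pics/s4.png

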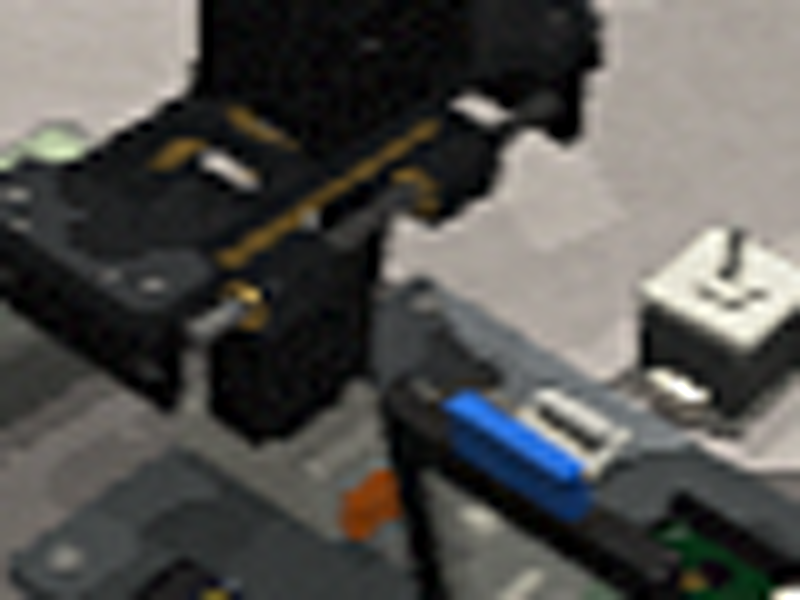

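Emit:
send_rows:
  moves: [0,0,0,0.04,0.2,0,-1,0,0,0,-0.064,0.395,0,-1,0,0,0,-0.064,0.395,0,-1,0,0,0,-0.064,0.395,0,-1,0,0,0,-0.064,0.395,0,-1,0,0,0,0,0,0,-1,0,0,0,0,0,0,-1]

```text
time_s: 5.6
position: [0.5321, -0.0422, 0.0438]
tcp_rot: [[-0.159, 0.987, -0.001], [0.987, 0.159, 0.001], [0.001, -0.0, -1.0]]
force: [0.6, -1.8, 5.6]
opening: 0.374
```

```bash
python3 - <<'E'
from h import *
s=read_state();print(s["position"],s["force"],s["moment"],s["opening"])
c=cam("scene");save(c,"s5.png",(250,170,330,230),10)
E
```

```text
[ 0.53213443 -0.04223079  0.04379259] [ 0.61932958 -1.75327129  5.5785676 ] [-0.29948977 -0.29177489  0.40014346] 0.3744496032050625
```

View pics/s5.png

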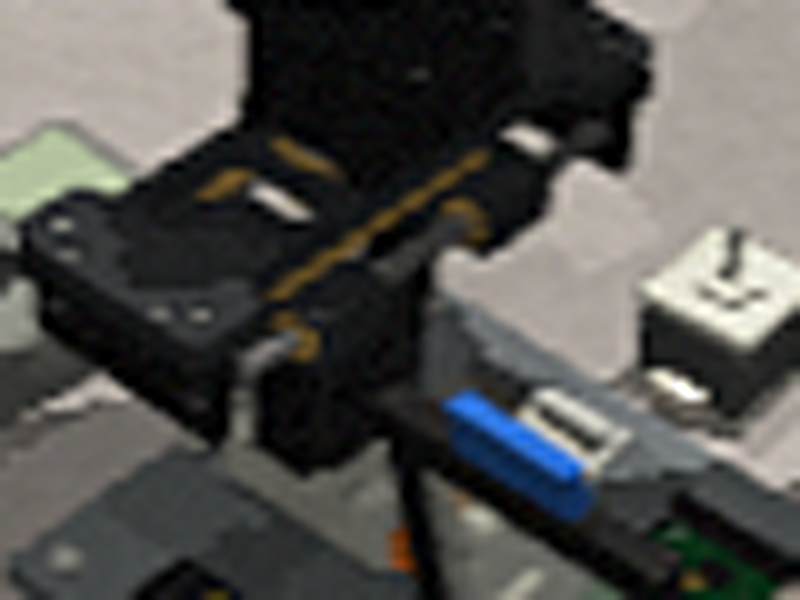

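Emit:
send_rows:
  moves: [0,0,0,-0.064,0.395,0,-1,0,0,0,-0.064,0.395,0,-1,0,0,0,-0.064,0.395,0,-1,0,0,0,-0.064,0.395,0,-1,0,0,0,-0.064,0.395,0,-1,0,0,0,-0.064,0.395,0,-1,0,0,0,-0.064,0.395,0,-1,0,0,0,-0.064,0.395,0,-1,0,0,0,-0.064,0.395,0,-1,0,0,0,-0.064,0.395,0,-1,0,0,0,-0.064,0.395,0,-1,0,0,0,-0.064,0.395,0,-1,0,0,0,0,0,0,-1,0,0,0,0,0,0,-1]

```text
time_s: 7.05
position: [0.5239, 0.0051, 0.0438]
tcp_rot: [[-0.159, 0.987, -0.001], [0.987, 0.159, 0.001], [0.001, -0.001, -1.0]]
force: [-0.1, -3.2, 6.3]
opening: 0.373
```

```bash
python3 - <<'E'
from h import *
s=read_state();print(s["position"],s["force"],s["moment"],s["opening"])
print((s["position"]-[.5355,-.0614,0])[:2]@[-.16,.987], s["force"][:2]@[-.16,.987])
c=cam("scene");save(c,"s6.png",(250,170,370,260),6.6)
c=cam("top");save(c,"t6.png",(190,160,310,250),6.6)
E
```

```text
[0.52393529 0.00505021 0.0438143 ] [-0.0992526  -3.23025531  6.30221322] [-0.36963897 -0.16324483  0.37805659] 0.37304433711345003
0.06743670595381172 -3.1723815732386034
```

View pics/s6.png

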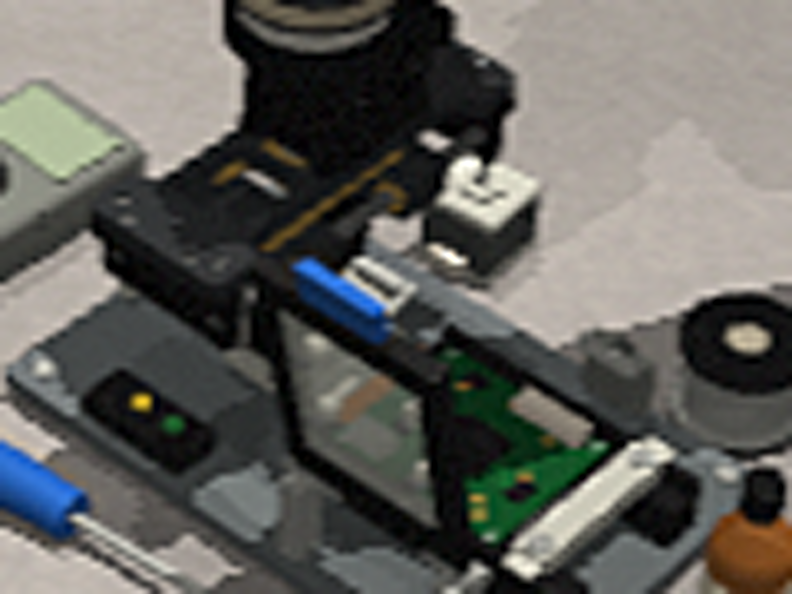

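View pics/t6.png

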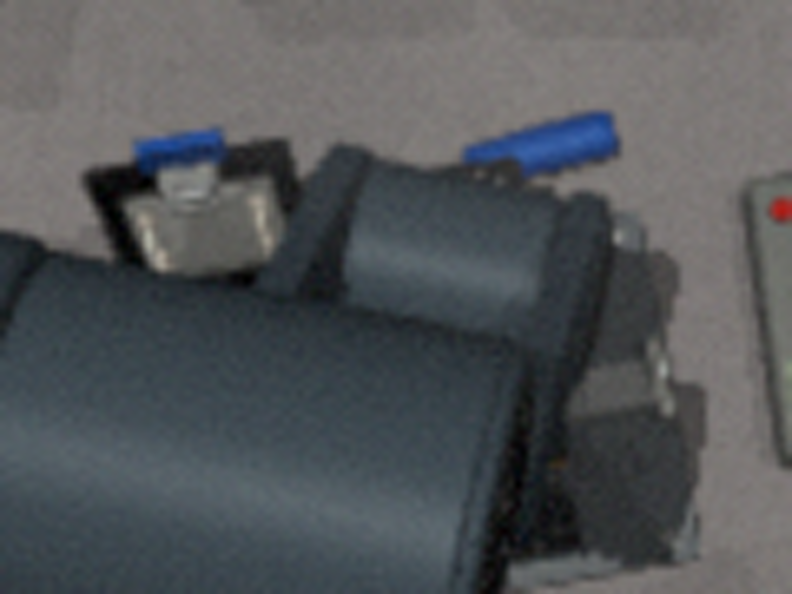

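Emit:
send_rows:
  moves: [0,0,0,-0.032,0.197,0,-1,0,0,0,-0.032,0.197,0,-1,0,0,0,-0.016,0.099,0,-1]

```text
time_s: 7.45
position: [0.5231, 0.0095, 0.0438]
tcp_rot: [[-0.16, 0.987, -0.001], [0.987, 0.16, 0.0], [0.0, -0.001, -1.0]]
force: [-0.3, -4.4, 6.1]
opening: 0.371
```

Emit:
send_rows:
  moves: [0,0,0,-0.016,0.099,0,-1,0,0,0,-0.016,0.099,0,-1]

```text
time_s: 7.65
position: [0.5228, 0.0114, 0.0438]
tcp_rot: [[-0.16, 0.987, -0.001], [0.987, 0.16, -0.0], [0.0, -0.001, -1.0]]
force: [-1.5, -4.6, 6.2]
opening: 0.371
```

Emit:
send_rows:
  moves: [0,0,0,-0.016,0.099,0,-1]

```text
time_s: 7.75
position: [0.5227, 0.0123, 0.0438]
tcp_rot: [[-0.16, 0.987, -0.002], [0.987, 0.16, -0.0], [0.0, -0.001, -1.0]]
force: [-1.4, -4.4, 6.4]
opening: 0.371
```

Emit:
send_rows:
  moves: [0,0,0,-0.016,0.099,0,-1]

```text
time_s: 7.85
position: [0.5225, 0.0133, 0.0438]
tcp_rot: [[-0.16, 0.987, -0.002], [0.987, 0.16, -0.0], [0.0, -0.001, -1.0]]
force: [-0.9, -5.3, 6.6]
opening: 0.37
```

Emit:
send_rows:
  moves: [0,0,0,-0.016,0.099,0,-1]

```text
time_s: 7.95
position: [0.5223, 0.0143, 0.0438]
tcp_rot: [[-0.16, 0.987, -0.002], [0.987, 0.16, -0.0], [0.0, -0.002, -1.0]]
force: [-1.1, -4.7, 6.4]
opening: 0.372
```

Emit:
send_rows:
  moves: [0,0,0,-0.016,0.099,0,-1]

```text
time_s: 8.05
position: [0.5222, 0.0152, 0.0438]
tcp_rot: [[-0.16, 0.987, -0.002], [0.987, 0.16, -0.0], [-0.0, -0.002, -1.0]]
force: [-0.6, -5.6, 6.1]
opening: 0.371
```

Emit:
send_rows:
  moves: [0,0,0,-0.016,0.099,0,-1]

```text
time_s: 8.15
position: [0.5221, 0.0159, 0.0438]
tcp_rot: [[-0.16, 0.987, -0.001], [0.987, 0.16, -0.001], [-0.0, -0.002, -1.0]]
force: [-1.6, -7.4, 7.1]
opening: 0.375
```

Emit:
send_rows:
  moves: [0,0,0,-0.016,0.099,0,-1]

```text
time_s: 8.25
position: [0.5219, 0.0167, 0.0438]
tcp_rot: [[-0.16, 0.987, -0.002], [0.987, 0.16, -0.001], [-0.001, -0.002, -1.0]]
force: [-0.6, -7.8, 7.1]
opening: 0.368
```

Emit:
send_rows:
  moves: [0,0,0,-0.016,0.099,0,-1]

```text
time_s: 8.35
position: [0.5218, 0.0175, 0.0438]
tcp_rot: [[-0.16, 0.987, -0.001], [0.987, 0.16, -0.001], [-0.001, -0.002, -1.0]]
force: [-1.1, -8.8, 7.0]
opening: 0.376
```

Emit:
send_rows:
  moves: [0,0,0,-0.016,0.099,0,-1]

```text
time_s: 8.45
position: [0.5216, 0.0183, 0.0438]
tcp_rot: [[-0.16, 0.987, -0.001], [0.987, 0.16, -0.001], [-0.001, -0.002, -1.0]]
force: [-1.0, -8.0, 6.0]
opening: 0.371
```

Emit:
send_rows:
  moves: [0,0,0,0,0,0,-1,0,0,0,0,0,0,-1]

```text
time_s: 8.65
position: [0.5216, 0.0184, 0.0438]
tcp_rot: [[-0.16, 0.987, -0.001], [0.987, 0.16, -0.001], [-0.001, -0.002, -1.0]]
force: [-1.6, -7.8, 6.2]
opening: 0.371
```

Emit:
send_rows:
  moves: [0,0,0,-0.016,0.099,0,-1,0,0,0,0,0,0,-1,0,0,0,0,0,0,-1]

```text
time_s: 8.95
position: [0.5215, 0.0192, 0.0438]
tcp_rot: [[-0.16, 0.987, -0.001], [0.987, 0.16, -0.001], [-0.001, -0.002, -1.0]]
force: [-1.8, -8.5, 5.9]
opening: 0.371
```

Emit:
send_rows:
  moves: [0,0,0,0,0,0,0.4,0,0,0,0,0,0,0.4,0,0,0,0,0,0,0.4,0,0,0,0,0,0,0.4,0,0,0,0,0,0,0.4,0,0,0,0,0,0,0.4]

```text
time_s: 9.55
position: [0.5221, 0.0206, 0.0433]
tcp_rot: [[-0.159, 0.987, -0.0], [0.987, 0.159, 0.0], [0.001, -0.0, -1.0]]
force: [1.1, 1.0, 0.2]
opening: 0.692
```

```bash
python3 - <<'E'
from h import *
s=read_state();print(s["position"],s["force"],s["moment"],s["opening"])
c=cam("scene");save(c,"s7.png",(250,170,370,260),6.6)
E
```

```text
[0.52208183 0.02058729 0.04334642] [1.0650824  0.97760004 0.20620647] [ 0.05147009 -0.08346463  0.00340246] 0.6924865678715197
```

View pics/s7.png

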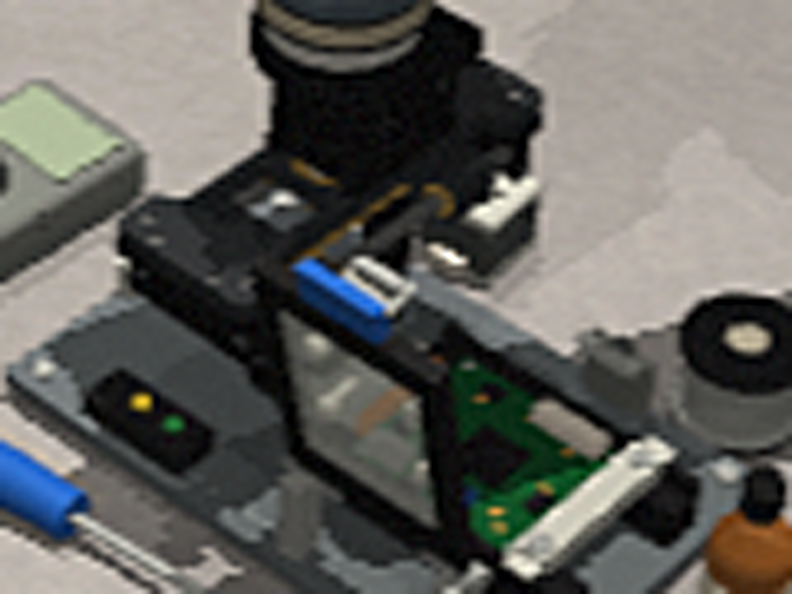

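Emit:
send_rows:
  moves: [0,0,0,0,0,2,0.4,0,0,0,0,0,4,0.4,0,0,0,0,0,5,0.4,0,0,0,0,0,5,0.4,0,0,0,0,0,5,-1,0,0,0,0,0,5,-1,0,0,0,0,-5,0,-1,0,0,0,0,-5,0,-1,0,0,0,0,-5,0,-1,0,0,0,0,-5,0,-1,0,0,0,0,-5,0,-1,0,0,0,0,0,0,-1,0,0,0,0,0,0,-1,0,0,0,0,0,0,-1]

```text
time_s: 11.0
position: [0.5218, -0.2286, 0.3032]
tcp_rot: [[-0.16, 0.987, -0.001], [0.987, 0.16, 0.001], [0.002, -0.001, -1.0]]
force: [-0.2, -0.2, -0.9]
opening: 0.008
```

```bash
python3 - <<'E'
from fit import *
s=read_state();print(s["position"],s["force"],s["opening"])
c=cam("scene");save(c,"s8.png",(250,170,370,260),6.6)
c=cam("top");save(c,"t8.png",(190,160,310,250),6.6)
print(at_z(c,np.array([[333,222],[330,128]])/1.4,0))
E
```

```text
[ 0.52184065 -0.22864561  0.30319744] [-0.21849629 -0.2206689  -0.90160522] 0.007682269910726793
[[0.75077092 0.09458266 0.        ]
 [1.0050006  0.1063716  0.        ]]
```

View pics/t8.png

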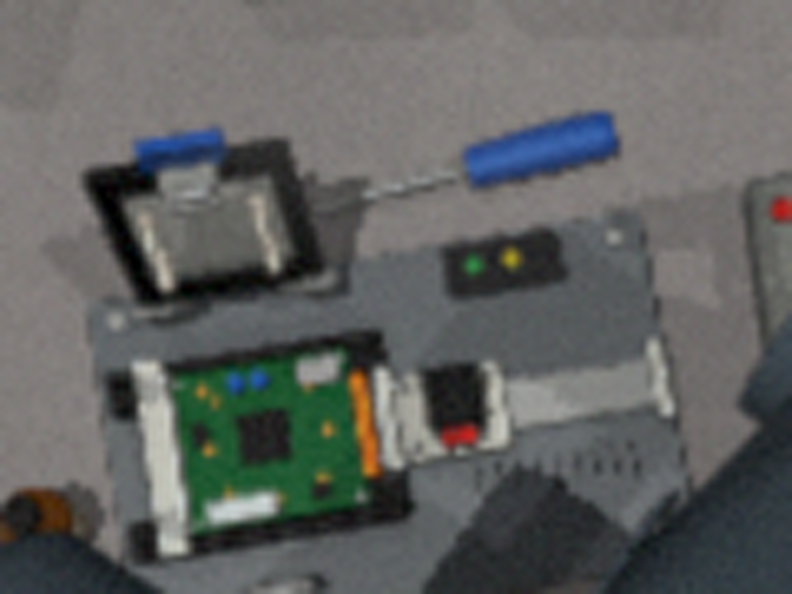

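View pics/s8.png

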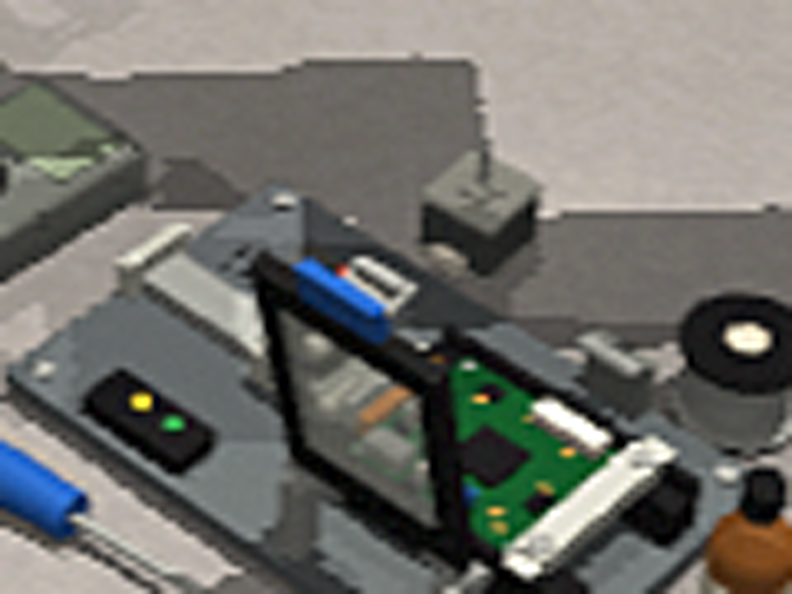

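```bash
python3 - <<'E'
from fit import *
p=np.load("jig.npy");ct=cam("top")
def rect(name,z,y0,y1,x0=-.045,x1=.045,res=.00025):
    im=cv2.imread(name)
    Y,X=np.meshgrid(np.arange(y0,y1,res),np.arange(x1,x0,-res))
    q=proj(ct,J2W(p,np.c_[X.ravel(),Y.ravel(),np.full(X.size,z)]));q=(q-[190,160]+.5)*6.6-.5
    return cv2.remap(im,q[:,0].reshape(X.shape).astype('f4'),q[:,1].reshape(X.shape).astype('f4'),cv2.INTER_LINEAR)
a=rect("pics/t1.png",.05,-.2,-.09);b=rect("pics/t8.png",.05,-.12,-.01)
cv2.imwrite("pics/r.png",np.vstack([np.hstack([a]),np.hstack([b])]))
for im,y0 in((a,-.2),(b,-.12)):
    # profile along y averaged over x in [-20,-14]mm... orange score
    f=im.astype(float);org=np.clip(f[:,:,2]-f[:,:,0]-20,0,None)
    for xs in((.014,.022),(-.012,.012),(-.022,-.014)):
        r0=int((.045-xs[1])/.00025);r1=int((.045-xs[0])/.00025)
        pr=org[r0:r1].mean(0);pr[:]=pr if xs[0]!=-.022 else pr
        pk=pr.max();idx=np.where(pr>pk/2)[0]
        print("orange",xs,(y0+idx[0]*.00025)*1e3,(y0+idx[-1]*.00025)*1e3)
    r0=int((.045-.010)/.00025);r1=int((.045+.005)/.00025)
    dk=f[r0:r1].mean(2).mean(0);i=np.where(dk<70)[0];print("dark",(y0+i[0]*.00025)*1e3,(y0+i[-1]*.00025)*1e3)
E
```

```text
Traceback (most recent call last):
ValueError: all the input array dimensions except for the concatenation axis must match exactly, but along dimension 1, the array at index 0 has size 441 and the array at index 1 has size 440
```

```bash
cat > meas.py <<'E'
from fit import *
p=np.load("jig.npy");ct=cam("top")
def rect(name,z,y0,y1,x0=-.045,x1=.045,res=.00025):
    im=cv2.imread(name)
    Y,X=np.meshgrid(y0+res*np.arange(round((y1-y0)/res)),x1-res*np.arange(round((x1-x0)/res)))
    q=proj(ct,J2W(p,np.c_[X.ravel(),Y.ravel(),np.full(X.size,z)]));q=(q-[190,160]+.5)*6.6-.5
    return cv2.remap(im,q[:,0].reshape(X.shape).astype('f4'),q[:,1].reshape(X.shape).astype('f4'),cv2.INTER_LINEAR)
def run(name,y0):
    im=rect(name,.05,y0,y0+.11)
    f=im.astype(float);org=np.clip(f[:,:,2]-f[:,:,0]-20,0,None);org[:,f[:,:,1].mean(0)<0]=0
    red=(f[:,:,2]>120)&(f[:,:,1]<60)
    org[red]=0
    n0=int(.04/.00025)
    for xs in((.014,.022),(-.012,.012),(-.022,-.016)):
        r0=int((.045-xs[1])/.00025);r1=int((.045-xs[0])/.00025)
        pr=org[r0:r1,n0:].mean(0);idx=np.where(pr>pr.max()/2)[0]
        print("orange",xs,(y0+.04+idx[0]*.00025)*1e3,(y0+.04+idx[-1]*.00025)*1e3)
    r0=int((.045-.010)/.00025);r1=int((.045-.002)/.00025)
    dk=f[r0:r1].mean(2).mean(0)[:260];i=np.where(dk<90)[0];print("dark",(y0+i[0]*.00025)*1e3,(y0+i[-1]*.00025)*1e3)
    return im
E
python3 - <<'E'
from meas import *
cv2.imwrite("pics/r.png",np.vstack([run("pics/t1.png",-.2),run("pics/t8.png",-.12)]))
E
```

```text
orange (0.014, 0.022) -118.25 -111.5
orange (-0.012, 0.012) -118.75 -112.0
orange (-0.022, -0.016) -118.75 -112.0
dark -181.25000000000003 -151.50000000000003
orange (0.014, 0.022) -41.749999999999986 -34.499999999999986
orange (-0.012, 0.012) -41.999999999999986 -34.749999999999986
orange (-0.022, -0.016) -41.499999999999986 -34.99999999999999
dark -100.49999999999999 -70.25
```

View pics/r.png

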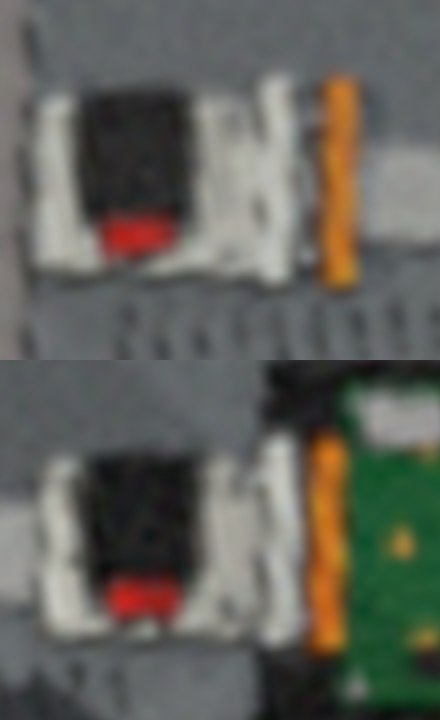

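```bash
python3 - <<'E'
from fit import *
p=np.load("jig.npy")+[.003,0,0]
W=[J2W(p,[.160,.015,.30])[0],J2W(p,[.160,.015,.18])[0]]
hw=.015
for a in (1.78,1.6,1.4,1.2,1.0,.8,.6,.45,.3,.2,.13):
    r=.147
    x=.074-r*np.cos(a)+.006*np.sin(a)+hw; z=.062+r*np.sin(a)+.006*np.cos(a)
    if a>1.4: z=.18
    W.append(J2W(p,[x,.015,z])[0]);
W.append(J2W(p,[-.075,.015,.068])[0])
W=np.array(W);print(W.round(4));print((np.diff(W,axis=0)*100).round(2))
E
```

```text
[[0.6633 0.1415 0.3   ]
 [0.6633 0.1415 0.18  ]
 [0.6292 0.1359 0.18  ]
 [0.6034 0.1318 0.18  ]
 [0.5744 0.1271 0.2079]
 [0.5462 0.1225 0.2012]
 [0.5198 0.1182 0.1889]
 [0.4964 0.1144 0.1716]
 [0.4768 0.1113 0.15  ]
 [0.4651 0.1094 0.1313]
 [0.4564 0.1079 0.1112]
 [0.4522 0.1073 0.0971]
 [0.4501 0.1069 0.087 ]
 [0.4313 0.1039 0.068 ]]
[[  0.     0.   -12.  ]
 [ -3.42  -0.55   0.  ]
 [ -2.58  -0.42   0.  ]
 [ -2.9   -0.47   2.79]
 [ -2.82  -0.46  -0.67]
 [ -2.64  -0.43  -1.22]
 [ -2.34  -0.38  -1.73]
 [ -1.96  -0.32  -2.17]
 [ -1.17  -0.19  -1.86]
 [ -0.88  -0.14  -2.02]
 [ -0.42  -0.07  -1.41]
 [ -0.21  -0.03  -1.01]
 [ -1.88  -0.3   -1.9 ]]
```

Emit:
send_rows:
  moves: [0,0,0,1.77,4.63,0,-1,0,0,0,1.77,4.63,0,-1,0,0,0,1.77,4.63,0,-1,0,0,0,1.77,4.63,0,-1,0,0,0,1.77,4.63,0,-1,0,0,0,1.77,4.63,0,-1,0,0,0,1.77,4.63,0,-1,0,0,0,1.77,4.63,0,-1,0,0,0,0,0,0,-1,0,0,0,0,0,0,-1,0,0,0,0,0,0,-1]

```text
time_s: 12.3
position: [0.6632, 0.1403, 0.3034]
tcp_rot: [[-0.159, 0.987, -0.001], [0.987, 0.159, -0.001], [-0.001, -0.001, -1.0]]
force: [-0.1, -0.7, 1.2]
opening: 0.007
```

```bash
python3 - <<'E'
from fit import *
c=cam("scene");save(c,"s9.png",(230,110,390,230),5)
E
```

```text
(no output)
```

View pics/s9.png

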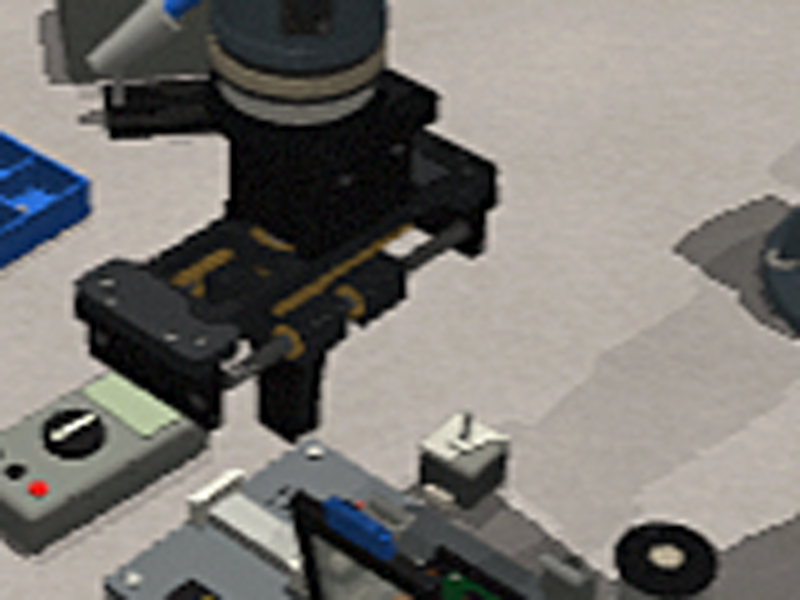

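Emit:
send_rows:
  moves: [0,0,0,0,0,-3,-1,0,0,0,0,0,-3,-1,0,0,0,0,0,-3,-1,0,0,0,0,0,-2,-1,0,0,0,0,0,-1.3,-1,0,0,0,0,0,0,-1,0,0,0,0,0,0,-1]

```text
time_s: 13.05
position: [0.6645, 0.1398, 0.1815]
tcp_rot: [[-0.158, 0.987, 0.001], [0.987, 0.158, 0.0], [-0.0, 0.001, -1.0]]
force: [0.3, 0.0, 0.0]
opening: 0.01
```

```bash
python3 - <<'E'
from fit import *
c=cam("scene");save(c,"s10.png",(230,130,390,250),5)
print((proj(c,[[.6633-.015,.1415,.18]])-[230,130])*5)
E
```

```text
[[305.05544885 504.63230393]]
```

View pics/s10.png

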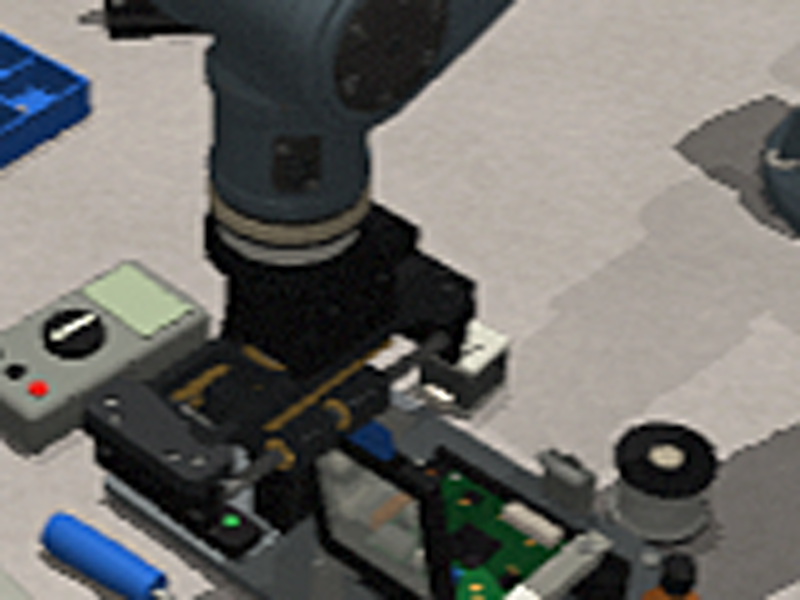

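Emit:
send_rows:
  moves: [0,0,0,-1.48,-0.24,0,-1,0,0,0,-1.48,-0.24,0,-1,0,0,0,-1,-0.16,0,-1,0,0,0,-1,-0.16,0,-1,0,0,0,-1,-0.16,0,-1,0,0,0,-1,-0.16,0,-1]

```text
time_s: 13.7
position: [0.5942, 0.1292, 0.1813]
tcp_rot: [[-0.159, 0.987, 0.002], [0.987, 0.159, -0.0], [-0.0, 0.002, -1.0]]
force: [1.1, 0.0, 1.1]
opening: 0.007
```

```bash
python3 - <<'E'
from fit import *
s=read_state();print(s["position"],s["force"])
c=cam("scene");save(c,"s11.png",(230,130,390,250),5)
E
```

```text
[0.59422382 0.12921345 0.18126326] [1.05843097 0.03937541 1.09265709]
```

View pics/s11.png

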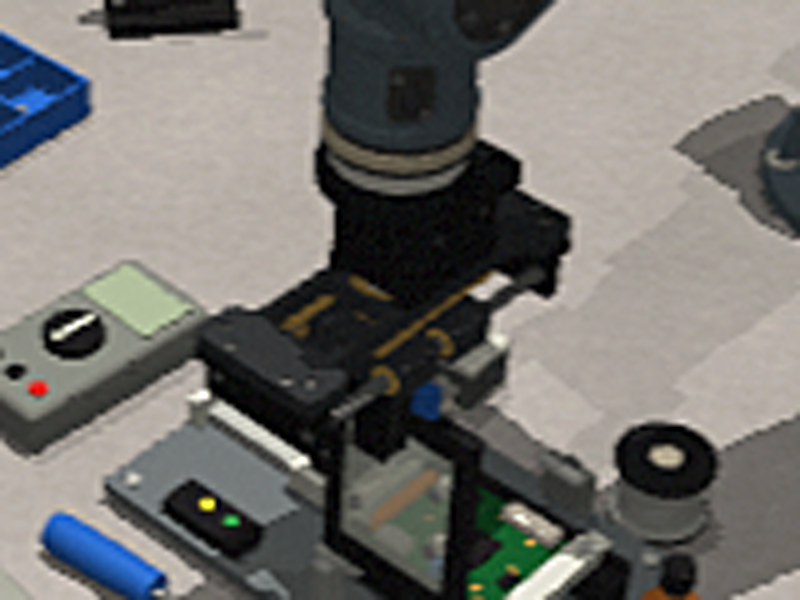

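Emit:
send_rows:
  moves: [0,0,0,-1.48,-0.24,0,-1,0,0,0,-1.48,-0.24,0,-1,0,0,0,-1.48,-0.24,0,-1,0,0,0,-1.48,-0.24,0,-1,0,0,0,-0.99,-0.16,0,-1,0,0,0,-1.44,-0.23,-0.4,-1,0,0,0,-1.44,-0.23,-0.5,-1,0,0,0,-0.98,-0.16,-1.08,-1,0,0,0,-0.98,-0.16,-1.08,-1,0,0,0,0,0,0,-1]

```text
time_s: 14.75
position: [0.4734, 0.1102, 0.1486]
tcp_rot: [[-0.159, 0.987, -0.007], [0.987, 0.159, -0.0], [0.001, -0.007, -1.0]]
force: [-0.5, 0.2, 0.6]
opening: 0.004
```

```bash
python3 - <<'E'
from fit import *
s=read_state();print(s["position"],s["force"])
c=cam("scene");save(c,"s12.png",(230,130,390,250),5)
E
```

```text
[0.4733526  0.11024125 0.14856724] [-0.49734335  0.15046631  0.58573643]
```

View pics/s12.png

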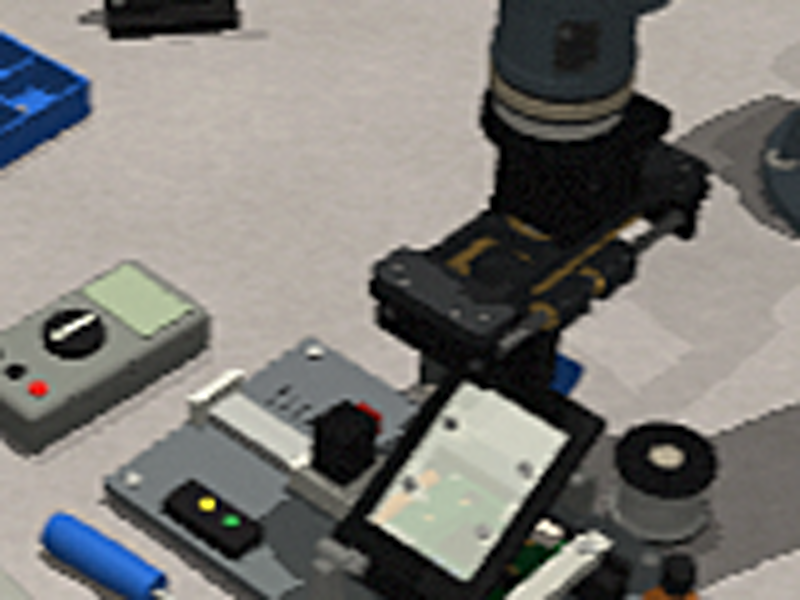

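Lid is at about 0.6 rad and following. Continue the arc.

Emit:
send_rows:
  moves: [0,0,0,-0.58,-0.09,-0.93,-1,0,0,0,-0.58,-0.09,-0.93,-1,0,0,0,-0.44,-0.07,-1.0,-1,0,0,0,-0.44,-0.07,-1.0,-1,0,0,0,-0.22,-0.03,-0.7,-1,0,0,0,-0.2,-0.04,-0.7,-1,0,0,0,-0.2,-0.03,-0.7,-1,0,0,0,0,0,0,-1,0,0,0,0,0,0,-1]

```text
time_s: 15.7
position: [0.4502, 0.1061, 0.0903]
tcp_rot: [[-0.159, 0.987, -0.0], [0.987, 0.159, 0.0], [0.0, -0.0, -1.0]]
force: [0.2, -0.9, 0.7]
opening: 0.005
```

```bash
python3 - <<'E'
from fit import *
s=read_state();print(s["position"],s["force"])
c=cam("scene");save(c,"s13.png",(250,150,390,255),5.6)
E
```

```text
[0.45023195 0.10613614 0.09025041] [ 0.19546434 -0.94977981  0.67407708]
```

View pics/s13.png

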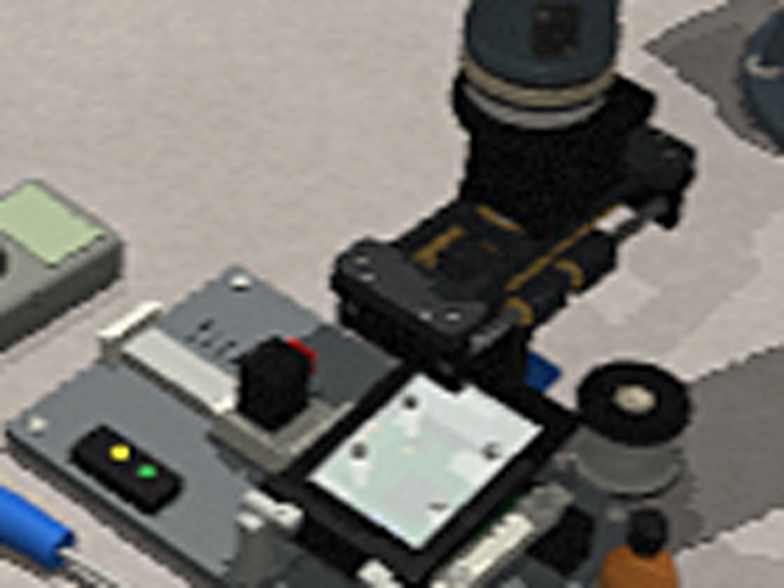

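Emit:
send_rows:
  moves: [0,0,0,0,0,1.5,-1,0,0,0,-1.0,-0.11,0,-1,0,0,0,-0.9,-0.11,0,-1,0,0,0,0,0,-1.0,-1,0,0,0,0,0,-1.0,-1,0,0,0,0,0,-0.5,-1,0,0,0,0,0,0,-1]

```text
time_s: 16.45
position: [0.4306, 0.1038, 0.0791]
tcp_rot: [[-0.159, 0.987, -0.002], [0.987, 0.159, 0.0], [0.0, -0.002, -1.0]]
force: [-0.5, -0.3, -0.1]
opening: 0.007
```

Emit:
send_rows:
  moves: [0,0,0,0,0,-0.4,-1,0,0,0,0,0,-0.4,-1,0,0,0,0,0,-0.4,-1,0,0,0,0,0,0,-1]

```text
time_s: 16.85
position: [0.4313, 0.1039, 0.0683]
tcp_rot: [[-0.159, 0.987, 0.0], [0.987, 0.159, 0.0], [0.0, 0.0, -1.0]]
force: [-1.0, -0.4, 3.5]
opening: 0.002
```

Emit:
send_rows:
  moves: [0,0,0,0,0,-0.3,-1,0,0,0,0,0,-0.3,-1,0,0,0,0,0,0,-1]

```text
time_s: 17.15
position: [0.4314, 0.1039, 0.067]
tcp_rot: [[-0.16, 0.987, 0.003], [0.987, 0.16, -0.0], [-0.001, 0.003, -1.0]]
force: [-8.2, -0.7, 57.3]
opening: 0.01
```

Firm bottom at 57 N, z 0.067: fully shut. Back off and check.

Emit:
send_rows:
  moves: [0,0,0,0,0,1,-1,0,0,0,0,0,3,-1,0,0,0,0,0,5,-1,0,0,0,0,0,5,-1,0,0,0,0,0,5,-1,0,0,0,0,-5,0,-1,0,0,0,0,-5,0,-1,0,0,0,0,-5,0,-1,0,0,0,0,-5,0,-1,0,0,0,0,-5,0,-1,0,0,0,0,-5,0,-1,0,0,0,0,0,0,-1,0,0,0,0,0,0,-1,0,0,0,0,0,0,-1]

```text
time_s: 18.55
position: [0.4307, -0.195, 0.2518]
tcp_rot: [[-0.159, 0.987, -0.001], [0.987, 0.159, 0.001], [0.002, -0.001, -1.0]]
force: [-0.7, 1.2, 0.6]
opening: 0.004
```

```bash
python3 - <<'E'
from meas import *
s=read_state();print(s["position"],s["force"])
c=cam("scene");save(c,"s14.png",(250,150,390,255),5.6)
q=proj(c,J2W(p,[[.074-.159,.035,.068],[.074-.159,-.005,.068],[.074-.14,.062,.068],[.074-.14,-.032,.068]]))
print((q-[250,150]+.5)*5.6)
c=cam("top");save(c,"t14.png",(190,160,310,250),6.6)
q=proj(c,J2W(p,[[.074-.159,.035,.068],[.074-.159,-.005,.068]]))
print((q-[190,160]+.5)*6.6)
run("pics/t14.png",-.12)
E
```

```text
[ 0.430811   -0.19458173  0.25195025] [-0.70830772 -0.30862107 -0.09928794]
[[564.6739889  400.54951803]
 [503.21932827 362.97066681]
 [584.16598715 445.36022941]
 [439.45034079 355.72099944]]
[[238.58372227 609.91376199]
 [319.77375408 596.66374393]]
orange (0.014, 0.022) -41.749999999999986 -33.999999999999986
orange (-0.012, 0.012) -41.999999999999986 -34.499999999999986
orange (-0.022, -0.016) -41.499999999999986 -34.749999999999986
dark -99.99999999999999 -69.99999999999999
```

View pics/s14.png

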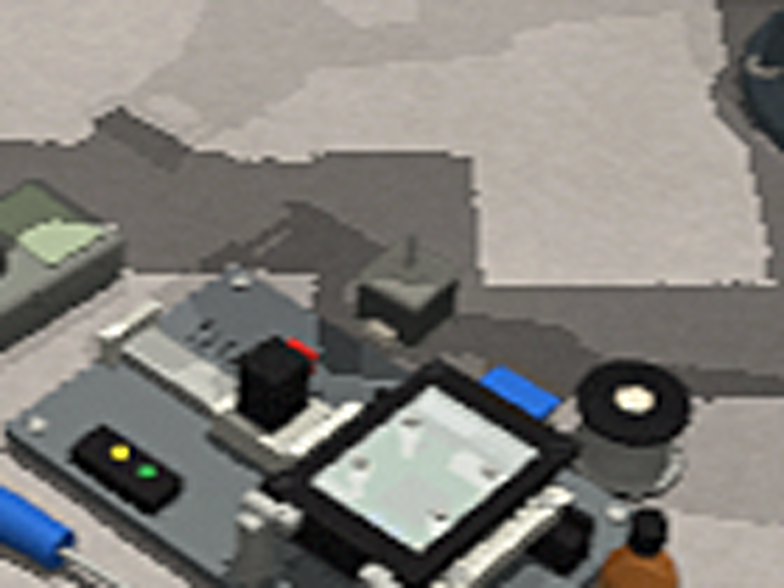

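View pics/t14.png

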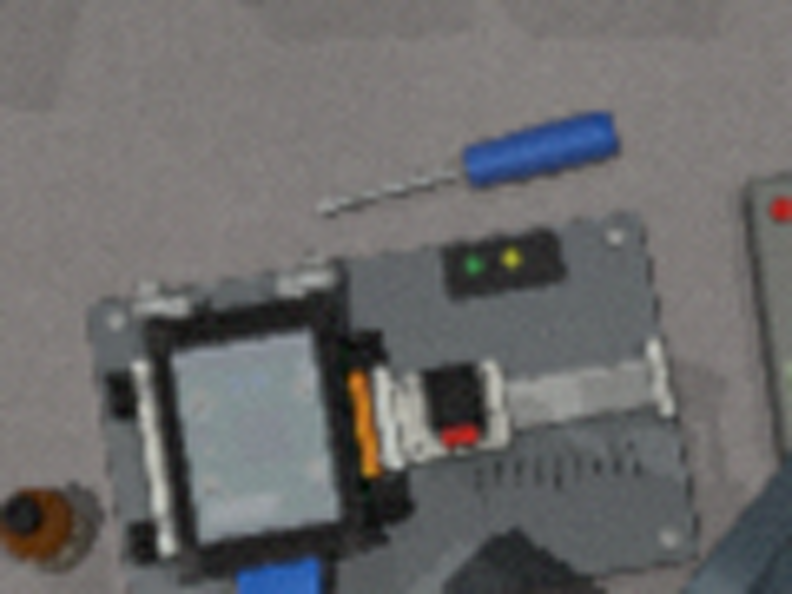

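```bash
python3 -c "
from rig import *
print(hand_in())"
```

```text
the job is handed in; nothing more can be done
None
```

The board is clamped in the jig and the lid is shut past its catch. I handed the job in at about 18.6 s of the 72 s allowed; the hand-in itself gives no verdict.

**What I did**
- I pinched the grip block and red release. The fingers closed to about 32 mm, so the button was fully in.
- I slid the jaw about 81 mm. The push force jumped when the board met the end stop, and I went on about 4 mm into the sprung pad.
- I then let go and backed off, and the jaw locked.
- I swung the lid over from behind with closed fingers and pressed its blue lip down until it met a firm stop at 67 mm height. The press peaked at about 57 N measured at the wrist.

**Last checks**
- **Pad:** the top picture after locking put it about 3.9 mm in, from jaw and pad-face travel. After the lid closed, pad and jaw read the same to within about 0.5 mm.
- **Release:** it stands out again.
- **Board:** it lies against the end stop. I judged its centre at about jig y 10 mm from the pad face, which is inside the required range. I did not measure its squareness or flatness separately.
- **Lid:** the lip's corners in the scene picture fall within about 1 pixel of where they should be when shut.
- **Bystanders:** the ones in the last close-up pictures look unmoved. I did not check the spare board and tray again, but the arm never went near them low down.
- **Robot:** the arm was clear, with the tool force back to about zero.

**One disagreement:** the pinch centred about 4 mm further in x than my camera fit of the jig predicted. I followed the contact force there, and it caused no trouble.

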